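# Eject a medicine carton and trap it on the slide

### The job

With one fingertip press the green spring pad of the carton dispenser all the way down, and with the other finger of the same gripper, standing over the slide, gently stop the blue-banded carton that the spring pusher then shoves out past the gate, before its front end runs past the end of the slide. Do not lift or pick up the carton, and leave the bottle, jar and tin where they stand. Finish while still holding: one finger keeping the pad down, the other keeping the carton stopped, lying flat on the slide.

Things in the scene. Friction and masses are not known exactly. Their poses are not given: they have to be found in the camera images.
- dispenser: Grey carton dispenser fixed to the counter. Origin: on the counter, below the middle of the gate's inner face; the carton comes out to its own -x, +z up. Flat floor 45 mm above the counter from x = +120 mm (back wall) to -62 mm. Pocket (x > 0): clear side walls 16 mm above the floor, 56 mm apart. Steel gate bar at x = -5 to 0 mm stands 6.5 mm above the floor. Green pad on its -y side.
- carton: Loose white carton, blue and orange bands, 64 x 52 x 22 mm (x, y, z), 35 to 70 g, origin at the middle of its underside. Starts flat in the pocket, front (-x) end at the gate, axes along the dispenser's, origin at dispenser x = +33, z = 45 mm. With the gate down the pusher moves it to -x at 40 to 50 mm/s: its front reaches the slide's end, about 1.4 s later, with its origin at x = -30 mm.
- ejector (a joint): Travel of the green pad in m: 0 = up, 0.009 = fully down. A spring returns it (1.5 N at the top, 4.5 N at the bottom, up to 3 N more from the gate rubbing on the carton). The gate bar is part of it and sinks with it: the carton is freed at about 6 mm, and the gate is below the floor when the pad is fully down.
- pad_top (a point): Middle of the green pad's top face; moves with it. Pad 36 x 36 mm, square to the dispenser, centred at dispenser x = -32, y = -52 mm; top 60 mm above the counter when up, 51 mm when fully down: a level gripper's other fingertip then hangs 6 mm above the slide's floor, below the carton's top (67 mm).
- slide_mid (a point): Point on the slide's floor, on its centre line, beside the pad's middle: dispenser x = -32, y = 0, 45 mm above the counter, 52 mm from the pad's middle along dispenser +y. A finger here is in the carton's path. The slide (x < 0) has side walls 3 mm thick, 4 mm high, 56 mm apart; it is open above and at its end.
- slide_end (a point): Middle of the slide's end edge (orange line): dispenser x = -62, y = 0, 45 mm above the counter.
- pusher (a joint): Travel of the black spring pusher behind the carton, in m: 0 = start, grows as it follows the carton out (to 0.10). It pushes with about 3.5 N, heavily damped.
- syrup: Loose amber bottle with yellow cap, 42 mm across, 105 mm tall, origin at the centre of its underside. Bystander.
- jar: Loose white jar with blue lid, 48 mm across, 65 mm tall, origin at the centre of its underside. Bystander.
- tin: Loose round tin with red label, 46 mm across, 40 mm tall, origin at the centre of its underside. Bystander.
Things that resemble listed ones, but are neither listed nor needed, are in the scene too. Leave any red or yellow look-alike of the carton alone. There is more than one size of the dispenser; the job needs the smaller.

How it is judged (in metres and radians):
On the way, in this order (a step that is already met when the one before it is completed fails the run):
1. the green pad is pressed down (value of joint ejector above 0.004 m).
2. the carton has come out past the gate and is stopped by a finger with the pad still down (x of carton in the frame of dispenser below 0.027 m and contact force between carton and the fingers above 0.5 N and linear speed of carton below 0.02 m/s and value of joint ejector above 0.004 m), for 0.2 s.
At the end, for the whole second after the job is handed in: Pad held 4 mm or more down; carton at rest and flat (0.12 rad, within 6 mm of the floor), pushed out 6 mm or more, front at most 3 mm past the slide's end, pressing a finger with over 0.5 N; bottle, jar and tin upright within 30 mm of their places (all of step 2 and x of carton in the frame of dispenser above -0.033 m and z of carton in the frame of dispenser between 0.039 and 0.051 m and angle between carton's own z axis and vertical below 0.12 rad and distance of each of syrup, jar, tin from where it was at the start of the episode below 0.03 m and angle between each of syrup, jar, tin's own z axis and vertical below 0.2 rad); the arm keeps its last pose, push and grip.
It fails at once if the carton slides away: its front end more than 3 mm past the end of the slide (x of carton in the frame of dispenser below -0.033 m).
It fails at once if the carton is lifted more than 15 mm off the floor of the dispenser (z of carton in the frame of dispenser above 0.06 m).
It fails at once if the carton is crushed by the fingers (over 25 N) (contact force between carton and the fingers above 25 N).
It fails at once if the bottle, jar or tin is shifted by more than 30 mm or tipped (distance of any of syrup, jar, tin from where it was at the start of the episode above 0.03 m or angle between any of syrup, jar, tin's own z axis and vertical above 0.3 rad).
It also fails if it takes over 32 s, if anything falls off the work surface, if the arm or the gripper's body presses on something with over 40 N, if the wrist force passes 120 N, or if a joint passes its speed limit or range.

### The arm

A 7-joint arm with a two-finger parallel gripper is mounted at the origin on the work surface. World frame = base frame: x ahead of the robot, y to its left, z up, the work surface at z = 0. Lengths are in mm, angles in rad, forces in N, time in s.
With the tool pointing down it reaches from about 400 to 875 mm from the base axis. Payload 4.4 kg.
Tool frame: the origin (TCP) lies midway between the tips of the shut fingers; the grasp point (between the pads) lies 19 mm behind it; z points along the fingers, y is the direction in which the jaws open and shut (so a half turn about z gives the same grasp; the last joint's range is limited). The gripper opens to 85 mm and grips with 20 to 120 N. Pads are 22 mm wide; open, the fingers measure 114 mm over their backs; the gripper's body (76 mm by 85 mm) begins 54 mm behind the grasp point. The pads swing forward as they close: fully open they stand 13 mm farther back than shut.
Start: joints at [1.274, 0.628, 0.038, 1.517, -0.027, 0.996, -0.02], TCP at [148.719, -632.772, 231.313] pointing down, gripper open.
Joint ranges: [-3.06, 3.06], [-0.37, 2.12], [-1.25, 1.32], [0.18, 2.47], [-1.1, 4.24], [0.23, 1.98], [-2.94, 2.94]. Speed limits (rad/s): [2.57, 2.57, 3.14, 3.14, 3.14, 3.14, 3.14].

### API

Orientations are given as [roll, pitch, yaw] about the fixed x, y, z axes, in that order (R = Rz(yaw) Ry(pitch) Rx(roll)).
In Python, from cell import * gives the robot as it stands. The module is installed in compiled form; this text tells all that it offers.
- The arm moves only by the tool move_arm, never from a script. Its argument "series" is a list of rows, each a list of 2 entries, a list of its own where there are three numbers: the shift along the tool's x, y, z in m, then the turn about the tool's z in rad. In form: [[[x, y, z], yaw], ...]. A call has 1 to 5 rows; each row is the pose to reach, as a shift and turn from the pose measured when the call began, along the tool's axes at that moment; what a row does not reach only later rows make up. A row lasts 1/8 s, in which the tool goes at most 62.5 mm and 10.7 degrees, less where a joint would pass 70% of its speed; a pose out of reach is approached as far as the arm can. A call with a gripper value outside its range is refused whole. "claw" is the opening, from 0 (shut) to 1 (fully open), set as the call begins (left out, the last holds). The fingers move at their own pace and stop on an object; the grip force is fixed at half the most. Time passes only in rows, so rows that repeat a pose let the fingers close. It gives the time, the measured TCP pose, the force and the opening at its end, in the units of the state.
- read_state(): the state, without advancing time (a new reading comes with each control period).
- get_image(name): name is "scene" or "top" or "wrist"; returns the picture (384x512x3 uint8, blue, green, red); there is no depth.
- camera_model(name): a dict with "fov_y" (degrees; the focal length in pixels is half the picture's height over the tangent of half this angle, whatever the lens; pixels are square), "cx", "cy" (the principal point, pixels), "pose" (4x4, takes a point from camera to world coordinates); the wrist camera has in their place "tool_from_camera" (4x4, takes a point from camera to tool coordinates, whose origin is the TCP and whose axes are the flange's). Camera axes: x right, y down, z forward; pixel columns grow to the right and rows downward; lengths in mm; the calibration is good to about 2 mm. A picture is of the moment at which its call begins: read the wrist's pose just before it. camera_model takes no time and is no camera call.
- finish_job(): hands the job in, once; it reports no verdict.
The state is a dict: "clock": time; "qpos": joint angles; "qd": joint speeds; "tau": joint torques, N m; "eef_pos": TCP position; "tool_rot": TCP orientation; "force": force on the tool from outside, world axes, zero at the start; "torque": the same for the moment, N m; "width": finger opening in mm.
Only numpy, scipy, OpenCV 4.12 (cv2) and the standard library are available. Lean on these libraries where they do the work, as an engineer would, in place of code of your own. Each camera call takes 0.05 s, during which the arm holds its last target. There are 200 camera calls.

## Working session

There is one attempt and no reset: what is moved stays moved. The work goes in short steps, Python scripts to look and compute and a tool call to move; the robot and the scene stay as the last step left them, time stands still between calls to the robot, and variables do not carry over. Pictures are saved under pics/ and viewed, about 8 in all and at most 12, crops included, and the job is handed in when it is done.

Besides the shell and the picture viewer there is one more tool, called after "Request:" by a JSON object that holds its "name" and its "arguments", one argument or row to a line. move_arm: Moves the arm, as the interface text tells. Its arguments: {"type":"object","properties":{"series":{"type":"array"},"claw":{"type":"number"}},"required":["series"]}

```bash
mkdir -p pics
python3 - <<'E'
from cell import *
import cv2,numpy as np
s=read_state();print({k:np.round(v,3) for k,v in s.items()})
for n in("scene","top"):
    im=get_image(n);cv2.imwrite(f"pics/{n}0.png",im);m=camera_model(n);print(n,m)
print(camera_model("wrist"))
E
```

```text
{'clock': np.float64(0.0), 'qpos': array([ 1.274,  0.629,  0.038,  1.518, -0.027,  0.996, -0.02 ]), 'qd': array([ 0.001, -0.003,  0.001, -0.   , -0.   , -0.001, -0.001]), 'tau': array([ 0.0000e+00, -5.6340e+01,  1.2270e+00, -1.9344e+01,  1.1000e-02,
        1.0000e-02,  0.0000e+00]), 'eef_pos': array([ 148.594, -632.162,  230.394]), 'tool_rot': array([-3.14 , -0.   ,  0.231]), 'force': array([ 0.118, -0.342,  0.309]), 'torque': array([ 0.035, -0.007, -0.035]), 'width': np.float64(85.319)}
scene {'fov_y': 46.95027610171829, 'cx': 260.42960906536723, 'cy': 192.17724814431807, 'pose': array([[-4.51745558e-01,  6.16462123e-01, -6.44903405e-01,
         1.22076348e+03],
       [ 8.92124175e-01,  3.06992013e-01, -3.31466982e-01,
         3.13512031e+02],
       [-6.35664508e-03, -7.25072655e-01, -6.88643041e-01,
         7.95132857e+02],
       [ 0.00000000e+00,  0.00000000e+00,  0.00000000e+00,
         1.00000000e+00]])}
top {'fov_y': 56.65858781067217, 'cx': 255.46632267041895, 'cy': 195.43559648845726, 'pose': array([[-1.90613984e-02, -9.96486596e-01,  8.15544427e-02,
         5.14251753e+02],
       [-9.99764306e-01,  1.81490234e-02, -1.19140936e-02,
        -1.29755621e+01],
       [ 1.03921011e-02, -8.17623200e-02, -9.96597676e-01,
         8.30067038e+02],
       [ 0.00000000e+00,  0.00000000e+00,  0.00000000e+00,
         1.00000000e+00]])}
{'fov_y': 63.039431885509714, 'cx': 257.60353490666256, 'cy': 188.0340805513796, 'tool_from_camera': array([[ 4.44094309e-04, -9.54045522e-01, -2.99661385e-01,
         7.71525138e+01],
       [ 9.99999901e-01,  4.18226093e-04,  1.50461609e-04,
        -1.55568266e-01],
       [-1.82210140e-05, -2.99661422e-01,  9.54045613e-01,
        -1.42869712e+02],
       [ 0.00000000e+00,  0.00000000e+00,  0.00000000e+00,
         1.00000000e+00]])}
```

View pics/scene0.png

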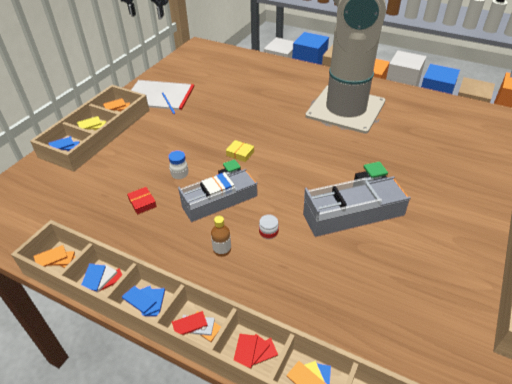

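View pics/top0.png

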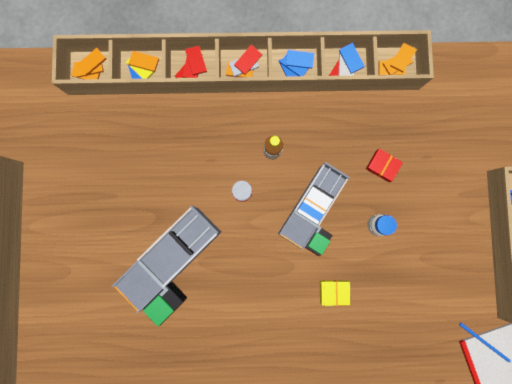

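```bash
cat > h.py <<'E'
import numpy as np,cv2
from cell import *
from scipy.spatial.transform import Rotation as R
def ray(m,px,z,T=None):
    T=m["pose"] if T is None else T
    f=192/np.tan(np.radians(m["fov_y"]/2))
    d=T[:3,:3]@np.array([(px[0]-m["cx"])/f,(px[1]-m["cy"])/f,1]);o=T[:3,3]
    return o+d*(z-o[2])/d[2]
def mask(im,lo,hi): return cv2.inRange(cv2.cvtColor(im,cv2.COLOR_BGR2HSV),lo,hi)
def blobs(mk,amin):
    cs,_=cv2.findContours(mk,cv2.RETR_EXTERNAL,cv2.CHAIN_APPROX_NONE)
    return [c for c in cs if cv2.contourArea(c)>amin]
E
python3 - <<'E'
from h import *
im=cv2.imread("pics/top0.png");m=camera_model("top")
for nm,lo,hi,z in(("green",(45,120,60),(85,255,255),60),("blue",(100,120,80),(125,255,255),67),("white",(0,0,225),(180,30,255),67)):
    for c in blobs(mask(im,lo,hi),20):
        r=cv2.minAreaRect(c)
        if 250<r[0][0]<400 and 120<r[0][1]<270:
            print(nm,np.round(r,1) if 0 else r,[np.round(ray(m,p,z)[:2],1) for p in cv2.boxPoints(r)],np.round(ray(m,r[0],z),1))
cv2.imwrite("pics/c1.png",cv2.resize(im[140:270,220:410],None,fx=4,fy=4,interpolation=cv2.INTER_CUBIC))
E
```

```text
green ((318.51123046875, 242.88201904296875), (16.217967987060547, 16.6419677734375), 32.0053825378418) [array([ 467.1, -131.3]), array([ 496.8, -151.3]), array([ 477.9, -180.3]), array([ 448.2, -160.3])] [ 472.5 -155.8   60. ]
blue ((386.0, 224.5), (19.0, 20.0), 90.0) [array([ 529.8, -280.1]), array([ 529. , -323.3]), array([ 488.4, -321.2]), array([ 489.3, -278.2])] [ 509.1 -300.7   67. ]
blue ((310.6173400878906, 211.03973388671875), (24.394176483154297, 6.969764709472656), 32.7352294921875) [array([ 549.3, -113.9]), array([ 561.8, -122.4]), array([ 532.6, -165.6]), array([ 520.2, -157.1])] [ 541.  -139.8   67. ]
white ((307.8876647949219, 216.17977905273438), (23.31995391845703, 2.543994903564453), 32.00538635253906) [array([ 541.4, -111.2]), array([ 546. , -114.3]), array([ 518.7, -155.9]), array([ 514.2, -152.8])] [ 530.1 -133.6   67. ]
white ((314.05059814453125, 206.21910095214844), (23.001955032348633, 2.6499948501586914), 32.00538635253906) [array([ 562.3, -125.3]), array([ 567.1, -128.5]), array([ 540.1, -169.6]), array([ 535.3, -166.4])] [ 551.2 -147.5   67. ]
white ((319.1059265136719, 198.04058837890625), (23.362194061279297, 12.148340225219727), 32.2756462097168) [array([ 571.5, -130.8]), array([ 593.4, -145.5]), array([ 565.7, -187.2]), array([ 543.8, -172.4])] [ 568.6 -159.    67. ]
```

View pics/c1.png

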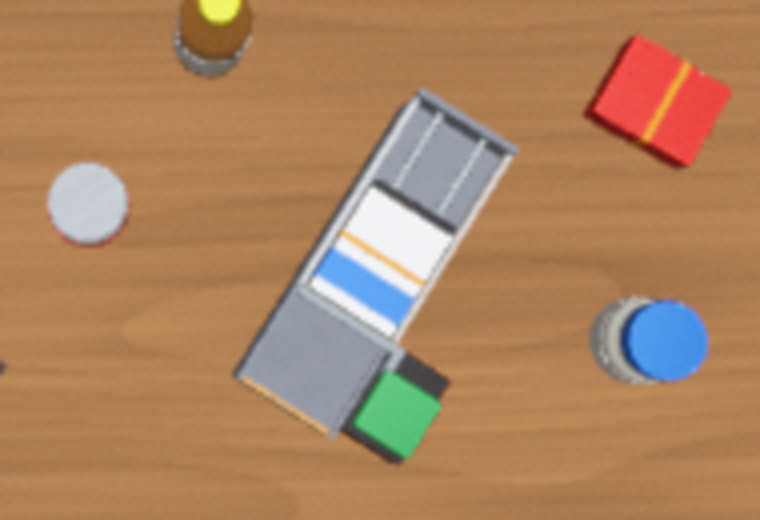

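Pixels: the small dispenser is at about (315,205) in the top picture. It holds the carton with blue and orange bands, and its green pad is at (318,243). The larger one at (165,260) is empty, and the red (385,165) and yellow (336,293) boxes are the look-alikes. The size and the carton both point to the small one. Dispenser yaw is about -0.588 and its origin about (527,-131.5). That predicts the pad at (471.5,-157), against (472.5,-155.8) measured.

Request:
{"name": "move_arm", "arguments": {
  "series": [
    [[0.044,-0.041,0],0.08],
    [[0.088,-0.081,0],0.16],
    [[0.132,-0.122,0],0.25],
    [[0.176,-0.162,0],0.33],
    [[0.22,-0.203,0],0.41]
  ],
  "claw": 0.5
}}

```text
clock: 0.72
eef_pos: [317.2, -382.5, 230.7]
tool_rot: [-3.14, 0.001, -0.182]
force: [0.9, -0.7, -0.3]
width: 42.7
```

Request:
{"name": "move_arm", "arguments": {
  "series": [
    [[0.025,-0.055,0],0.08],
    [[0.049,-0.11,0.02],0.16],
    [[0.073,-0.164,0.04],0.24],
    [[0.097,-0.219,0.06],0.32],
    [[0.121,-0.274,0.08],0.406]
  ]
}}

```text
clock: 1.35
eef_pos: [485.5, -134.8, 151.0]
tool_rot: [-3.14, 0.001, -0.591]
force: [1.1, -1.4, 0.6]
width: 42.7
```

Request:
{"name": "move_arm", "arguments": {
  "series": [
    [[0,0,0],0]
  ]
}}

```text
clock: 1.48
eef_pos: [487.2, -128.8, 149.2]
tool_rot: [-3.139, 0.004, -0.581]
force: [0.4, -0.9, -0.9]
width: 42.7
```

Run:
```python
from h import *
s=read_state();im=get_image("wrist");cv2.imwrite("pics/w1.png",im);m=camera_model("wrist")
print(np.round(s["eef_pos"],1),np.round(s["tool_rot"],3),s["width"],s["force"],np.round(s["qpos"],2))
T=np.eye(4);T[:3,:3]=R.from_euler("xyz",s["tool_rot"]).as_matrix();T[:3,3]=s["eef_pos"];T=T@m["tool_from_camera"]
for nm,lo,hi,z in(("green",(45,120,40),(85,255,255),60),("blue",(100,120,80),(125,255,255),67)):
    for c in blobs(mask(im,lo,hi),300):
        r=cv2.minAreaRect(c);print(nm,np.round(r[0]),np.round(r[1]),[np.round(ray(m,p,z,T)[:2],1) for p in cv2.boxPoints(r)],np.round(ray(m,r[0],z,T),1))
```

```text
[ 487.2 -128.8  149.2] [-3.139  0.004 -0.581] 42.667676139928204 [ 0.44765822 -0.88687774 -0.86250979] [ 0.06  0.55  0.21  2.   -0.2   0.61 -1.75]
green [300. 188.] [46. 43.] [array([ 466.8, -133.1]), array([ 496.5, -151.8]), array([ 477.3, -181. ]), array([ 446.8, -163.6])] [ 472.2 -157.6   60. ]
blue [232. 129.] [24. 73.] [array([ 560.3, -123.4]), array([ 532.2, -166.3]), array([ 518. , -157.2]), array([ 546.8, -113.3])] [ 539.4 -140.1   67. ]
blue [463.  34.] [67. 68.] [array([ 537.3, -290.4]), array([ 513.7, -326.2]), array([ 475.6, -312.2]), array([ 500.6, -274.2])] [ 507.3 -301.    67. ]
```

View pics/w1.png

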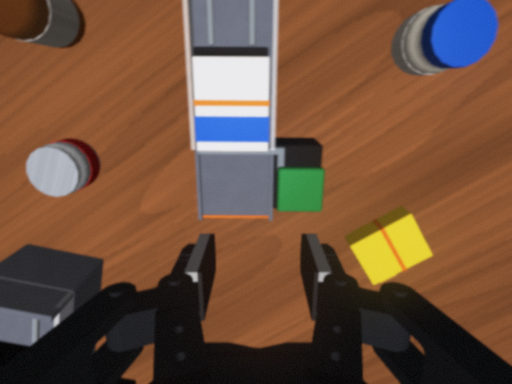

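The wrist view shows the fingertips at columns about 200 and 313, the pad at (300,188) and the slide square to the tool. The pad from the wrist view, (472.2,-157.6), agrees with the top view. Next I correct a few mm sideways and go down above the pad.

Request:
{"name": "move_arm", "arguments": {
  "series": [
    [[0.003,0.0035,0.02],0],
    [[0.003,0.0035,0.04],0],
    [[0.003,0.0035,0.06],0],
    [[0.003,0.0035,0.069],0],
    [[0.003,0.0035,0.069],0]
  ]
}}

```text
clock: 2.15
eef_pos: [485.7, -137.2, 80.8]
tool_rot: [-3.141, 0.004, -0.586]
force: [0.2, 0.7, 0.7]
width: 42.9
```

Run:
```python
from h import *
s=read_state();im=get_image("wrist");cv2.imwrite("pics/w2.png",im);m=camera_model("wrist")
S=[read_state()]
print(np.round(s["eef_pos"],1),np.round(s["tool_rot"],3),s["width"],s["force"])
T=np.eye(4);T[:3,:3]=R.from_euler("xyz",s["tool_rot"]).as_matrix();T[:3,3]=s["eef_pos"];Tc=T@m["tool_from_camera"]
for nm,lo,hi,z in(("green",(45,120,40),(85,255,255),60),("blue",(100,120,80),(125,255,255),67)):
    for c in blobs(mask(im,lo,hi),300):
        r=cv2.minAreaRect(c);p=ray(m,r[0],z,Tc);print(nm,np.round(r[0]),np.round(r[1]),r[2],np.round(p,1),"tool",np.round((np.linalg.inv(T)@np.r_[p,1])[:3],1))
```

```text
[ 485.7 -137.2   80.8] [-3.141  0.004 -0.586] 42.88739467606916 [0.2447146  0.71377368 0.73604514]
green [300. 230.] [58. 63.] 90.0 [ 472.6 -157.4   60. ] tool [ 0.3 24.1 20.8]
blue [202. 152.] [ 33. 105.] 90.0 [ 540.2 -139.3   67. ] tool [ 46.6 -28.3  13.6]
blue [499.  30.] [61. 24.] 90.0 [ 511.  -284.2   67. ] tool [102.4 108.5  13.3]
```

View pics/w2.png

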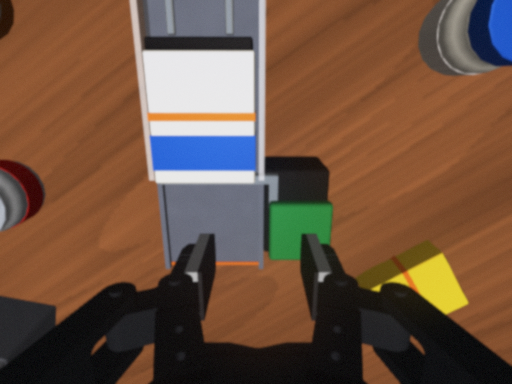

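Request:
{"name": "move_arm", "arguments": {
  "series": [
    [[0,-0.002,0.008],0],
    [[0,-0.002,0.016],0],
    [[0,-0.002,0.022],0],
    [[0,-0.002,0.022],0]
  ]
}}

```text
clock: 2.7
eef_pos: [487.0, -135.2, 58.7]
tool_rot: [-3.141, 0.004, -0.586]
force: [0.0, -0.2, -0.5]
width: 42.6
```

Request:
{"name": "move_arm", "arguments": {
  "series": [
    [[0,0,0.002],0],
    [[0,0,0.004],0],
    [[0,0,0.004],0]
  ]
}}

```text
clock: 3.08
eef_pos: [487.1, -135.3, 54.8]
tool_rot: [-3.141, 0.004, -0.586]
force: [0.6, 0.2, 1.3]
width: 43.0
```

Request:
{"name": "move_arm", "arguments": {
  "series": [
    [[0,0,0.001],0],
    [[0,0,0.002],0],
    [[0,0,0.002],0]
  ]
}}

```text
clock: 3.45
eef_pos: [487.2, -135.3, 52.8]
tool_rot: [-3.141, 0.003, -0.586]
force: [-0.9, 0.3, 2.7]
width: 43.1
```

Request:
{"name": "move_arm", "arguments": {
  "series": [
    [[0,0,0.002],0],
    [[0,0,0.004],0],
    [[0,0,0.006],0],
    [[0,0,0.006],0]
  ]
}}

```text
clock: 3.95
eef_pos: [487.0, -135.4, 48.5]
tool_rot: [-3.14, 0.003, -0.586]
force: [-4.4, 1.4, 26.0]
width: 42.8
```

Request:
{"name": "move_arm", "arguments": {
  "series": [
    [[0,0,0.001],0],
    [[0,0,0.001],0],
    [[0,0,0.001],0],
    [[0,0,0.001],0]
  ]
}}

```text
clock: 4.45
eef_pos: [487.1, -135.4, 48.7]
tool_rot: [-3.14, 0.003, -0.586]
force: [-2.4, 0.7, 17.7]
width: 42.6
```

Run:
```python
from h import *
m=camera_model("wrist")
for i in range(3):
    s=read_state();im=get_image("wrist")
    print(s["clock"],np.round(s["eef_pos"],1),np.round(s["force"],1))
    T=np.eye(4);T[:3,:3]=R.from_euler("xyz",s["tool_rot"]).as_matrix();T[:3,3]=s["eef_pos"];Tc=T@m["tool_from_camera"]
    for nm,lo,hi,z in(("green",(45,120,40),(85,255,255),51),("blue",(100,120,80),(125,255,255),67)):
      for c in blobs(mask(im,lo,hi),300):
        r=cv2.minAreaRect(c);p=ray(m,r[0],z,Tc);d=p[:2]-[527,-131.5];a=-.586;print(nm,np.round(r[0]),np.round(p,1),"disp",np.round([d@[np.cos(a),np.sin(a)],d@[-np.sin(a),np.cos(a)]],1))
cv2.imwrite("pics/w3.png",im)
im=get_image("scene");cv2.imwrite("pics/s3.png",cv2.resize(im[90:270,130:320],None,fx=3,fy=3,interpolation=cv2.INTER_CUBIC))
```

```text
4.45 [ 487.1 -135.4   48.7] [-2.4  0.7 17.7]
green [311. 250.] [ 472.9 -157.6   51. ] disp [-30.7 -51.7]
blue [198. 212.] [ 524.  -128.6   67. ] disp [-4.1  0.8]
4.5 [ 487.1 -135.4   48.7] [-3.1  1.6 19.4]
green [311. 250.] [ 472.9 -157.6   51. ] disp [-30.7 -51.7]
blue [198. 212.] [ 524.  -128.6   67. ] disp [-4.1  0.8]
4.55 [ 487.1 -135.4   48.7] [-1.8  0.7 20. ]
green [311. 250.] [ 472.9 -157.6   51. ] disp [-30.7 -51.7]
blue [198. 212.] [ 524.  -128.6   67. ] disp [-4.1  0.8]
```

View pics/w3.png

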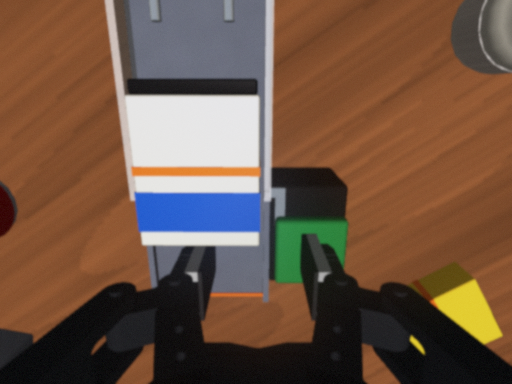

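View pics/s3.png

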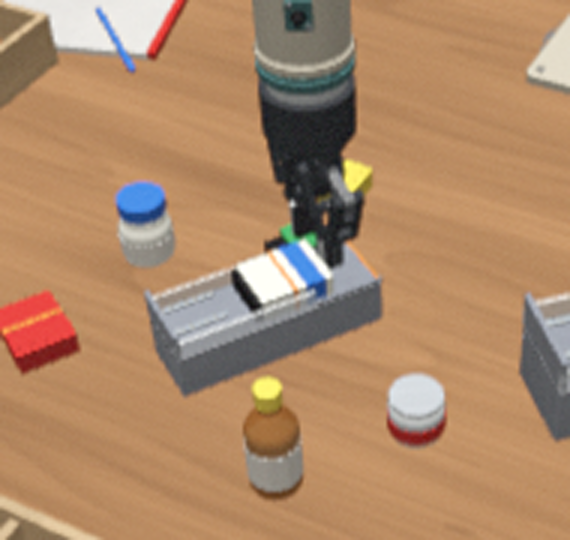

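The carton has come out about 19 mm, so its x is about +13. It lies flat against the left finger, and its position is the same in three readings. The pad is pressed by the right finger at (311,250). I'll hold briefly, check and hand in.

Request:
{"name": "move_arm", "arguments": {
  "series": [
    [[0,0,0.001],0],
    [[0,0,0.001],0],
    [[0,0,0.001],0]
  ]
}}

```text
clock: 5.03
eef_pos: [487.0, -135.4, 48.8]
tool_rot: [-3.14, 0.003, -0.585]
force: [-3.0, 0.9, 17.1]
width: 42.6
```

Run:
```python
from h import *
s=read_state();print(s["clock"],np.round(s["eef_pos"],1),np.round(s["force"],1))
im=get_image("wrist");print([np.round(cv2.minAreaRect(c)[0]) for c in blobs(mask(im,(100,120,80),(125,255,255)),300)])
print(finish_job())
```

```text
5.025 [ 487.  -135.4   48.8] [-3.   0.9 17.1]
[array([198., 212.])]
the job is handed in; nothing more can be done
None
```

The job is handed in at about 5 s on the clock, still holding. One finger keeps the green pad of the small dispenser down, and the other, over the slide, keeps the blue-banded carton stopped. No verdict was reported.

- **Pad:** the press bottomed out. The upward force was 26 N at first and 17 N after I eased off, well above the 4.5 to 7.5 N the spring can give, so I take the pad as fully down. Travel was not measured directly.
- **Carton:** its blue band moved about 19 mm, putting its origin at dispenser x of about +13 mm. It looked flat, and its image position stayed at (198,212) through the last four wrist pictures.
- **Finger on the carton:** the sideways force on the tool was about 2 to 3 N along the exit direction, close to the 3.5 N pusher, so above the 0.5 N needed. It reads the whole tool, so it may include friction from the pad.
- **Bystanders:** the bottle, jar and tin stood upright and looked undisturbed in the last scene picture. I did not re-measure their positions.

No checks failed or disagreed.

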